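# Clamp the fallen tin, four clicks

### The job

The small tin has fallen over on the bench: stand it upright, lid up, in the open bay of the bench clamp, between the fence and the pad, and let go of it. Then close the clamp by swinging its lever towards the bay exactly four clicks, counting them by feel and never reaching a fifth, which would dent the tin. The lever springs back if released, so finish while still holding its handle at the fourth click; leave the other things on the bench alone.

Things in the scene. Friction and masses are not known exactly. Their poses are not given: they have to be found in the camera images.
- tin: the fallen tin: a plain metal cylinder 54 mm across and 80 mm tall with a paper band; on its top a dark lid 40 mm across, 6 mm high; about 0.2 kg. It lies on its side on the bench, left of the clamp. Origin: centre of its flat base; own +z runs along its axis from base to lid (level now, up when the tin stands)
- clamp: the grey bench clamp, screwed down. Origin: on the bench surface under the middle of the bay; +z up. Its bed is a steel plate 8 mm thick, x -65 to 65 mm, y -280 to 80 mm. Sprung pad and carriage (70 mm wide, 46 mm high, back end at y -117 mm) move towards +y as the lever is swung
- bay (a point): middle of the bay where the tin must stand, on top of the bed plate (8 mm above the bench); axes as clamp. The bay is open above and to -x and +x. The tin should stand within 20 mm of this point in x and in y; the pad then pushes it along to the fence
- pad: the steel pad that presses the tin to the fence, 60 mm wide, 10 mm thick, 34 mm high. Origin: centre of its pressing face, 27 mm above the bench. Open, it stands 96 mm from the fence; each click carries it 12.6 mm nearer. It meets a tin at the fence between the third and fourth click, then gives on its spring (250 N/m)
- lever (a joint): lever swing in rad: 0 at rest on its stop, growing as the handle swings towards clamp +y (clockwise from above), at most 1.08. Clicks 0.18 apart: the push at the handle stays at 5 to 8 N, drops by 3 N or more past a tooth's crest (at 0.12, 0.30, 0.48, 0.66, 0.84) and the notch follows (0.18, 0.36, 0.54, 0.72). A return spring always drives it back; no notch holds it
- lever_hinge (a point): the point on the lever's hinge axis 42 mm above the bench, at clamp x 0, y -200 mm; axes as clamp. The handle moves on a circle of 130 mm radius about the upright line through it
- grip: the lever's handle: an upright black round post 18 mm in diameter, 70 mm tall, that turns freely on its pin, at the end of the lever arm; it stands from 44 to 114 mm above the bench. Origin: centre of its foot. The arm and its round end (28 mm across) lie below it, their tops 48 mm above the bench
- grip_mid (a point): the place to hold the handle: on the post's axis, 45 mm above its foot, 89 mm above the bench
- spray_can: bystander: a white spray can 60 mm across and 170 mm tall, standing beyond the clamp; to be left alone
- tape_roll: bystander: a brown tape roll 90 mm across and 24 mm high lying flat; to be left alone
- screwdriver: bystander: a screwdriver with a wooden handle lying on the bench right of the clamp; to be left alone
- fence (a point): top middle of the fence's face: a fixed grey block 90 mm wide in x at the bay's +y side, face at clamp y +48 mm, 18 mm thick, top 50 mm above the bench; axes as clamp
Not all that is in view belongs to the job. What is meant by the tin is not blue, green or pink, and is the larger of those in its own colour.

How it is judged:
On the way, in this order (a step that is already met when the one before it is completed fails the run):
1. the tin stands upright in the clamp's bay, let go, with the lever still at rest (angle between tin's own z axis and vertical below 0.1 rad and x of tin in the frame of bay between -0.025 and 0.025 m and y of tin in the frame of bay between -0.025 and 0.025 m and z of tin in the frame of bay between -0.004 and 0.004 m and contact force between the fingers and tin below 0.1 N and linear speed of tin below 0.03 m/s and value of joint lever below 0.08 rad), for 0.2 s.
2. the lever is held by the fingers at its fourth click (value of joint lever between 0.64 and 0.82 rad and contact force between the fingers and grip above 1 N), for 0.2 s.
At the end, for the whole second after the job is handed in: The fingers hold the lever's handle (more than 1 N) still at the fourth click (0.64 to 0.82 rad), and the tin stands upright (within 0.1 rad) on the bed, untouched by the fingers, within 30 mm of the bay's middle in x, with the pad pressing on it (more than 0.4 N) (all of step 2 and velocity of joint lever between -0.06 and 0.06 rad/s and contact force between the fingers and tin below 0.1 N and contact force between pad and tin above 0.4 N and angle between tin's own z axis and vertical below 0.1 rad and x of tin in the frame of bay between -0.03 and 0.03 m and z of tin in the frame of bay between -0.004 and 0.004 m); the arm keeps its last pose, push and grip.
It fails at once if the lever is taken to a fifth click (value of joint lever above 0.85 rad).
It fails at once if a bystander is moved more than 30 mm (distance of any of spray_can, tape_roll, screwdriver from where it was at the start of the episode above 0.03 m).
It also fails if it takes over 72 s, if anything falls off the work surface, if the arm or the gripper's body presses on something with over 40 N, if the wrist force passes 120 N, or if a joint passes its speed limit or range.

### The arm

A 6-joint arm with a two-finger parallel gripper is mounted at the origin on the work surface. World frame = base frame: x ahead of the robot, y to its left, z up, the work surface at z = 0. Lengths are in m, angles in rad, forces in N, time in s.
With the tool pointing down it reaches from about 0.375 to 0.9 m from the base axis. Payload 3.1 kg.
Tool frame: the origin (TCP) lies midway between the tips of the shut fingers; the grasp point (between the pads) lies 19 mm behind it (manip.grip_depth is the distance from the TCP to the grasp point, in m); z points along the fingers, y is the line along which they close (so a half turn about z gives the same grasp; the last joint's range is limited). The gripper opens to 85 mm and grips with 20 to 120 N. Pads are 22 mm wide; open, the fingers measure 114 mm over their backs; the gripper's body (76 mm by 85 mm) begins 54 mm behind the grasp point. The pads swing forward as they close: fully open they stand 13 mm farther back than shut.
Start: joints at [1.167, 0.527, 1.433, -0, 1.181, -0.178], TCP at [0.139, 0.609, 0.21] pointing down, gripper open.
Joint ranges: [-3.08, 3.08], [-0.75, 2.2], [0.22, 2.44], [-1.43, 4.57], [0, 2.65], [-2.85, 2.85]. Speed limits (rad/s): [2.79, 2.79, 3.14, 3.14, 3.14, 3.14].

### API

Orientations are given as a unit quaternion [x, y, z, w].
In Python, from station import telemetry, snapshot, manip gives the robot as it stands. The module is installed in compiled form; this text tells all that it offers.
- The arm moves only by the shell command python3 -m crank 'ROWS' [OPENING] [FORCE]. ROWS is text: rows parted by semicolons, each of 6 numbers parted by spaces: the shift along the tool's x, y, z as a fraction of full scale, then the turn, a rotation vector about the tool's x, y, z as a fraction of full scale. A call has exactly 5 rows; each row shifts and turns the commanded pose from where the row before left it, along the tool's axes as they then stand; what a row does not reach is not made up. Full scale, the value 1, is 4 cm for a shift and 90 degrees for a turn. A row lasts 1/10 s, in which the tool goes at most 50 mm and 8.59 degrees, less where a joint would pass 70% of its speed; a pose out of reach is approached as far as the arm can. A call with a number of a shift or a turn outside -1 to 1 is refused whole. A call with a gripper value outside its range is refused whole. OPENING is the opening, from -1 (shut) to 1 (fully open), set as the call begins (- or left out, the last holds). The fingers move at their own pace and stop on an object; FORCE is the grip in N (left out, the last holds). Time passes only in rows, so rows that do not move let the fingers close, or fill a call up. It gives the time, the measured TCP pose, the force, the opening and the grip force at its end, in the units of the state.
- telemetry.sense(): the state, without advancing time (a new reading comes with each control period).
- snapshot(name): name is "side" or "top" or "wrist"; returns a dict with "image" (384x512x3 uint8, red, green, blue), "depth" (384x512 float32, m along the optical axis (not along the pixel's ray), 0 where there is no reading), "camera_matrix" (3x3 intrinsics, pixels), "rvec" (rotation vector, rad) and "tvec" (3), from world to camera coordinates, as OpenCV has them. Camera axes: x right, y down, z forward; pixel columns grow to the right and rows downward; lengths in m; the calibration is good to about 2 mm. A picture is of the moment at which its call begins.
- manip.sign_off(): hands the job in; it is judged then, once.
The state is a dict: "t": time; "q": joint angles; "qd": joint speeds; "tau": joint torques, N m; "tcp_pos": TCP position; "tool_rot": TCP orientation; "force": force on the tool from outside, world axes, zero at the start; "ft_torque": the same for the moment, N m; "finger_gap": opening from 0.0 (shut) to 1.0 (fully open); "gripper_force": force on a finger pad.
Only numpy, scipy, OpenCV 4.12 (cv2) and the standard library are available. Lean on these libraries where they do the work, as an engineer would, in place of code of your own. Each camera call takes 0.05 s, during which the arm holds its last target. There are 200 camera calls.

## Working session

There is one attempt and no reset: what is moved stays moved. The work goes in short steps, Python scripts to look and compute and a shell command to move; the robot and the scene stay as the last step left them, time stands still between calls to the robot, and variables do not carry over. Pictures are saved under pics/ and viewed, at most 10 in all, crops included, and the job is handed in when it is done.

```bash
mkdir -p pics && cat > h.py <<'E'
import numpy as np, cv2
from station import telemetry, snapshot, manip
from scipy.spatial.transform import Rotation as R
def snap(n):
    s=snapshot(n); Rm=cv2.Rodrigues(np.array(s["rvec"],float))[0]; t=np.array(s["tvec"],float).reshape(3)
    K=np.array(s["camera_matrix"]); d=s["depth"]; v,u=np.indices(d.shape)
    P=np.stack([(u-K[0,2])*d/K[0,0],(v-K[1,2])*d/K[1,1],d],-1)
    W=(P-t)@Rm; W[d==0]=np.nan
    return s["image"],W,s
def save(n,img,crop=None,sc=1):
    if crop: img=img[crop[1]:crop[3],crop[0]:crop[2]]
    cv2.imwrite("pics/"+n,cv2.resize(img[:,:,::-1],None,fx=sc,fy=sc))
E
python3 - <<'E'
from h import *
a,Wa,_=snap("top"); b,Wb,_=snap("side")
np.savez("t.npz",a=a,Wa=Wa,b=b,Wb=Wb)
save("top.png",a,sc=1.5);save("side.png",b,sc=1.5)
s=telemetry.sense(); print(s); print(R.from_quat(s["tool_rot"]).as_matrix().round(3))
E
```

```text
{'t': 0.1, 'q': array([ 1.16746845e+00,  5.28368364e-01,  1.43378913e+00, -3.68701473e-05,
        1.18139170e+00, -1.78513056e-01]), 'qd': array([ 0.00114446, -0.00186016, -0.00360796, -0.00114694, -0.00144623,
       -0.00069536]), 'tau': array([ 9.82716483e-05, -4.43302631e+01, -1.78586394e+01, -2.26399243e-04,
        3.94172006e-03,  1.34081648e-05]), 'tcp_pos': array([0.13904288, 0.6086282 , 0.20892972]), 'tool_rot': array([ 1.12163815e-01,  9.93689248e-01, -9.42053536e-04, -2.64269567e-04]), 'force': array([-0.38634431, -0.49698595, -0.494667  ]), 'ft_torque': array([ 0.03937755, -0.00283183,  0.01863233]), 'gripper_force': 0.0, 'finger_gap': 0.9996928763017107}
[[-0.975  0.223 -0.001]
 [ 0.223  0.975 -0.002]
 [ 0.    -0.002 -1.   ]]
```

View pics/top.png

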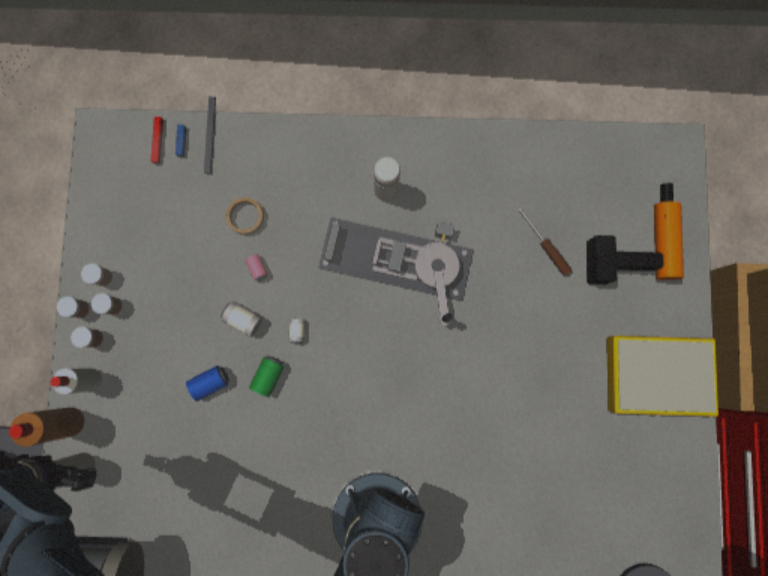

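View pics/side.png

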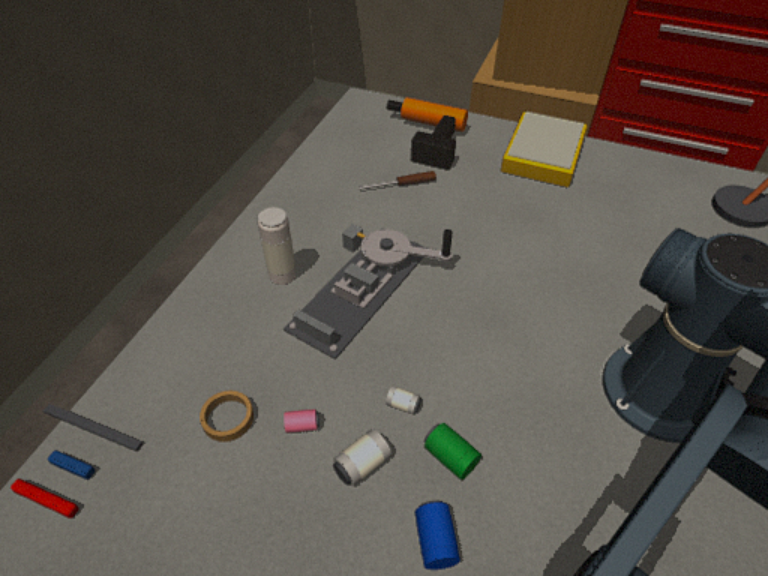

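Candidates (view pixels, top): larger white cylinder (240,318), small white (297,330), blue (207,383), green (266,376), pink (256,267). By the description I choose the larger white one. The clamp fence is at (332,240), the handle at (446,317), the spray can at (387,175) and the tape at (244,215). A close crop will check the choice and the lid end.

```bash
python3 - <<'E'
from h import *
d=np.load("t.npz");a,Wa,b,Wb=[d[k] for k in("a","Wa","b","Wb")]
ca=cv2.resize(a[190:250,130:220][:,:,::-1],None,fx=4,fy=4); cb=cv2.resize(b[250:340,200:320][:,:,::-1],None,fx=3,fy=3)
c=np.zeros((ca.shape[0]+cb.shape[0],360,3),np.uint8); c[:240]=ca; c[240:]=cb
cv2.imwrite("pics/crop.png",c)
p0=Wa[212,160]; print("tin px top",p0, "side px",Wb[305,241])
for n,W in(("top",Wa),("side",Wb)):
    m=np.linalg.norm(W[...,:2]-p0[:2],axis=-1)<0.075
    m&=(W[...,2]>0.012)
    P=W[m]; xy=P[:,:2].astype(np.float32)
    print(n,len(P),"z pct",np.percentile(P[:,2],[50,90,98]),cv2.minAreaRect(xy), "bench z",np.nanmedian(W[150:300,100:330,2]) if n=="top" else "")
    h=np.linalg.eigh(np.cov(xy.T)); print(xy.mean(0),h[1][:,1])
# clamp bed: top cam dark grey, z 4..14mm
for nm,W,px in (("top",Wa,[(221,160),(297,211),(258,170),(292,176)]),("side",Wb,[(211,218),(298,163),(238,188),(257,164)])):
    print(nm,[W[v,u].round(4).tolist() for u,v in px])
m=(Wa[...,2]>.004)&(Wa[...,2]<.016); mm=np.zeros_like(m); mm[140:205,205:322]=1; m&=mm
n,l,st,c=cv2.connectedComponentsWithStats(m.astype(np.uint8)); k=1+np.argmax(st[1:,4])
print(st[k]); print(cv2.minAreaRect(Wa[l==k][:,:2].astype(np.float32)))
for nm,W in(("top",Wa),("side",Wb)):
    m=(W[...,2]>.095)&(W[...,2]<.13)&(abs(W[...,0]-Wa[211,297,0])<.06)&(abs(W[...,1]-Wa[211,297,1])<.06)
    print(nm,"post",m.sum(),np.median(W[m],0),W[m].max(0),W[m].min(0))
    m=(W[...,2]>.035)&(W[...,2]<.065)&(np.linalg.norm(W[...,:2]-Wa[160,221,:2],axis=-1)<.09)
    print(nm,"fence",m.sum(),cv2.minAreaRect(W[m][:,:2].astype(np.float32)),W[m][:,2].max())
E
```

```text
tin px top [0.45449295 0.33111618 0.05192032] side px [0.44754571 0.34780407 0.05001349]
top 384 z pct [0.04853553 0.05520889 0.05877957] ((0.45729541778564453, 0.33883243799209595), (0.09695987403392792, 0.0538310669362545), 63.008338928222656) bench z 0.0007531574620513202
[0.45398712 0.33118677] [0.47158395 0.88182117]
side 835 z pct [0.04667714 0.05224153 0.05389855] ((0.4536990523338318, 0.339264452457428), (0.08743244409561157, 0.053771860897541046), 61.04206466674805) bench z 
[0.45007327 0.34496373] [0.50736234 0.86173282]
top [[0.6469, 0.1233, 0.0537], [0.4671, -0.1453, 0.1125], [0.6227, -0.0103, 0.0077], [0.5953, -0.1311, 0.0588]]
side [[0.6324, 0.1352, 0.0479], [0.4612, -0.1381, 0.0845], [0.6144, -0.0156, 0.0301], [0.5897, -0.1143, 0.0552]]
[ 213  144   78   53 1648]
((0.6188042759895325, 0.004379704594612122), (0.2924814522266388, 0.15527939796447754), 81.03270721435547)
top post 24 [ 0.46688072 -0.14867469  0.11398827] [ 0.47409582 -0.1415171   0.11901005] [ 0.45838275 -0.15520651  0.09529618]
top fence 138 ((0.6451065540313721, 0.12268444895744324), (0.018624354153871536, 0.09022893756628036), 79.21138000488281) 0.057393213516184496
side post 38 [ 0.46547167 -0.14185806  0.10881314] [ 0.47516496 -0.13745746  0.116539  ] [ 0.45793877 -0.15304043  0.09534083]
side fence 212 ((0.6447139978408813, 0.12689600884914398), (0.021117717027664185, 0.09048550575971603), 79.10790252685547) 0.05379176004609006
```

View pics/crop.png

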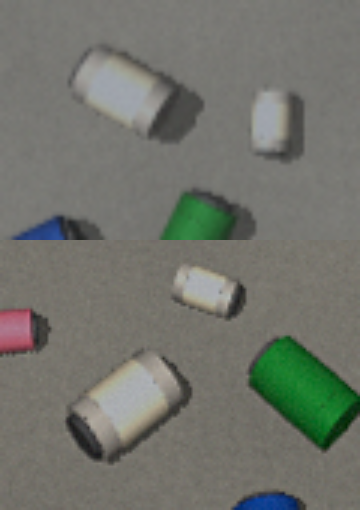

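The larger white tin's lid is the dark disc at crop (90,432) in the side view and (75,75) in the top view, so it points to +x+y (about 61° azimuth). The post and fence positions agree with the stated geometry. I'll turn the tool square to the tin and move nearer.

```bash
cat >> h.py <<'E'
def go(pos,Rt,grasp=True):
    "print the tool-frame shift (in 40 mm units) and turn (in 90 deg units) to bring grasp point/TCP to pos with rotation Rt"
    s=telemetry.sense(); R0=R.from_quat(s["tool_rot"]).as_matrix(); p=np.array(s["tcp_pos"])
    g=manip.grip_depth
    if grasp: p=p+R0[:,2]*-g
    print("now",p.round(4),"q",s["q"].round(2),"shift",(R0.T@(pos-p)/.04).round(2), "TCPshift0", (R0.T@(pos+Rt[:,2]*g*grasp-np.array(s["tcp_pos"]))/.04).round(2))
    print("turn",(R.from_matrix(R0.T@Rt).as_rotvec()/(np.pi/2)).round(3),"F",s["force"].round(1),"gap",round(float(s["finger_gap"]),3),"gf",s["gripper_force"],"t",s["t"])
def frame(y,z):
    return np.stack([np.cross(y,z),y,z],1)
E
python3 -m crank '0 0 0 0 0 -0.095;0 0 0 0 0 -0.095;0 0 0 0 0 -0.095;0 0 0 0 0 -0.095;0 0 0 0 0 -0.095' 1 60
python3 -m crank '0 0 0 0 0 -0.095;0 0 0 0 0 -0.095;0 0 0 0 0 -0.095;0 0 0 0 0 -0.062;0 0 0 0 0 0'
python3 - <<'E'
from h import *
d=np.array([.485,.875,0]); y=np.array([-.875,.485,0])
go(np.array([.44,.34,.2])+0.08*d,frame(y,np.array([0,0,-1.])))
E
```

```text
t: 0.6
tcp_pos: [0.1391, 0.6088, 0.2092]
tool_rot: [-0.261, 0.965, -0.001, -0.0]
force: [0.4, 0.4, -0.5]
finger_gap: 1.001
gripper_force: 0.0
t: 1.1
tcp_pos: [0.1391, 0.6089, 0.2093]
tool_rot: [-0.508, 0.861, -0.0, -0.0]
force: [0.6, 0.6, -0.2]
finger_gap: 1.005
gripper_force: 0.0
now [0.1391 0.6089 0.228 ] q [ 1.17  0.53  1.43 -0.    1.18 -1.47] shift [ 0.25 -9.84  0.7 ] TCPshift0 [ 0.25 -9.84  0.7 ]
turn [-0.    -0.001  0.001] F [ 0.6  0.6 -0.2] gap 1.005 gf 0.0 t 1.1
```

```bash
python3 -m crank '0 -1 0 0 0 0;0 -1 0 0 0 0;0 -1 0 0 0 0;0 -1 0 0 0 0;0 -1 0 0 0 0' >/dev/null
python3 -m crank '0 -1 0 0 0 0;0 -1 0 0 0 0;0 -1 0 0 0 0;0 -1 0 0 0 0;0 -0.84 0 0 0 0' 
python3 -m crank '0 0 0 0 0.095 0;0 0 0 0 0.095 0;0 0 0 0 0.095 0;0 0 0 0 0.095 0;0 0 0 0 0.095 0' 
python3 - <<'E'
from h import *
a,W,s=snap("wrist"); save("w1.png",a,sc=1)
np.savez("w1.npz",a=a,W=W)
m=(W[...,2]>.012)&(np.linalg.norm(W[...,:2]-[.455,.339],axis=-1)<.075)
P=W[m]; xy=P[:,:2].astype(np.float32); v,u=np.nonzero(m)
print(len(P),u.mean(),v.mean(),np.percentile(P[:,2],[50,90,98]),cv2.minAreaRect(xy), "bench",np.nanmedian(W[...,2]))
d=np.array([.485,.875,0]); y=np.array([-.875,.485,0]); c=np.sqrt(.5)
go(np.array([.462,.352,.027]),frame(y,-c*d-np.array([0,0,c])))
E
```

```text
t: 2.1
tcp_pos: [0.4856, 0.4176, 0.2095]
tool_rot: [-0.507, 0.862, -0.0, -0.0]
force: [0.8, 1.0, -0.1]
finger_gap: 0.997
gripper_force: 0.0
t: 2.6
tcp_pos: [0.4842, 0.4196, 0.2104]
tool_rot: [-0.472, 0.802, -0.187, -0.315]
force: [0.4, -0.6, -0.4]
finger_gap: 1.005
gripper_force: 0.0
2663 245.04994367254974 208.7724371010139 [0.04973991 0.05424965 0.05516749] ((0.45641574263572693, 0.33944907784461975), (0.08635667711496353, 0.05435005947947502), 62.280609130859375) bench 0.0008532866308412745
now [0.4896 0.4318 0.215 ] q [ 0.67  0.95  0.8  -0.31  2.09 -2.02] shift [-1.74 -0.37  4.83] TCPshift0 [-1.73 -0.37  4.83]
turn [0.    0.014 0.002] F [-0.6  0.  -7.6] gap 0.998 gf 0.0 t 2.65
```

View pics/w1.png

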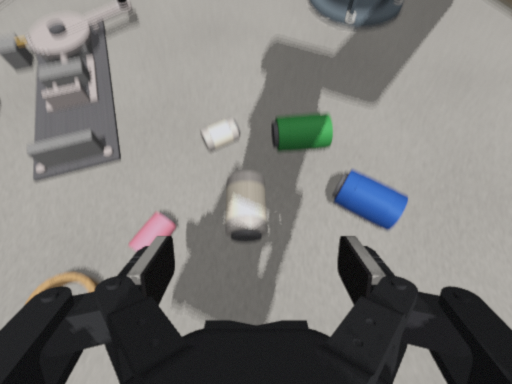

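The wrist view shows the tin at (245,205), with a dark end at (247,235) facing the tool. Before descending I'll check numerically that this end is the lid (narrower than the body).

```bash
python3 - <<'E'
from h import *
z=np.load("w1.npz");W=z["W"];a=z["a"]
an=np.radians(62.3); d=np.array([np.cos(an),np.sin(an),0]); y=np.array([-d[1],d[0],0])
c0=np.array([.4564,.3395,0])
m=(W[...,2]>.012)&(np.linalg.norm(W[...,:2]-c0[:2],axis=-1)<.075); P=W[m]-c0; s=P@d; t=P@y; I=a[m].mean(1)
for lo in np.arange(-.05,.05,.005):
    k=(s>lo)&(s<=lo+.005)
    if k.sum()>3: print(round(lo*1000),k.sum(),"zmax %.1f w %.1f..%.1f I %.0f"%(np.percentile(P[k,2],97)*1e3,t[k].min()*1e3,t[k].max()*1e3,I[k].mean()))
c=np.sqrt(.5)
go(c0+.015*d+[0,0,.027],frame(y,-c*d-np.array([0,0,c])))
E
```

```text
-45 73 zmax 54.6 w -27.1..25.5 I 130
-40 125 zmax 54.4 w -27.2..25.4 I 128
-35 117 zmax 54.2 w -26.9..25.2 I 137
-30 116 zmax 55.0 w -26.2..26.4 I 153
-25 130 zmax 55.2 w -26.0..26.3 I 154
-20 131 zmax 55.4 w -25.9..26.1 I 155
-15 138 zmax 55.2 w -25.5..25.9 I 158
-10 136 zmax 54.9 w -25.5..27.1 I 167
-5 133 zmax 55.2 w -25.4..27.1 I 177
0 140 zmax 55.1 w -25.2..26.8 I 191
5 148 zmax 55.2 w -26.9..26.6 I 200
10 149 zmax 55.3 w -26.7..26.4 I 205
15 150 zmax 55.0 w -26.5..26.2 I 199
20 166 zmax 54.7 w -27.2..26.0 I 181
25 151 zmax 54.8 w -26.9..25.8 I 166
30 157 zmax 54.4 w -26.6..27.0 I 134
35 247 zmax 53.9 w -26.6..26.9 I 79
40 256 zmax 47.3 w -18.9..19.0 I 61
now [0.4896 0.4318 0.215 ] q [ 0.67  0.95  0.8  -0.31  2.09 -2.02] shift [-1.77 -0.39  4.81] TCPshift0 [-1.76 -0.4   4.81]
turn [ 0.01   0.014 -0.008] F [-0.6  0.  -7.6] gap 0.998 gf 0.0 t 2.65
```

```bash
python3 -m crank '-0.9 -0.2 0 0.01 0.014 -0.008;-0.87 -0.2 0 0 0 0;0 0 0.7 0 0 0;0 0 0.7 0 0 0;0 0 0.7 0 0 0' 
python3 -m crank '0 0 0.7 0 0 0;0 0 0.7 0 0 0;0 0 0.7 0 0 0;0 0 0.3 0 0 0;0 0 0.3 0 0 0' 
python3 - <<'E'
from h import *
an=np.radians(62.3); d=np.array([np.cos(an),np.sin(an),0]); y=np.array([-d[1],d[0],0])
c0=np.array([.4564,.3395,0]);c=np.sqrt(.5)
go(c0+.015*d+[0,0,.027],frame(y,-c*d-np.array([0,0,c])))
E
```

```text
t: 3.15
tcp_pos: [0.4949, 0.4044, 0.0987]
tool_rot: [-0.478, 0.794, -0.195, -0.32]
force: [0.4, -0.6, -0.2]
finger_gap: 1.005
gripper_force: 0.0
t: 3.65
tcp_pos: [0.4606, 0.3382, 0.0228]
tool_rot: [-0.478, 0.794, -0.195, -0.32]
force: [0.0, 0.5, 0.5]
finger_gap: 1.0
gripper_force: 0.0
now [0.4666 0.3497 0.0363] q [ 0.62  1.05  1.12 -0.32  1.67 -1.95] shift [-0.18  0.11  0.14] TCPshift0 [-0.17  0.11  0.14]
turn [-0.001  0.011 -0.003] F [0.  0.5 0.5] gap 1.0 gf 0.0 t 3.65
```

```bash
python3 -m crank '-0.17 0.11 0.14 0 0.01 0;0 0 0.1 0 0 0;0 0 0 0 0 0;0 0 0 0 0 0;0 0 0 0 0 0' >/dev/null
python3 -m crank '0 0 0 0 0 0;0 0 0 0 0 0;0 0 0 0 0 0;0 0 0 0 0 0;0 0 0 0 0 0' -1 60
python3 -m crank '0 0 0 0 0 0;0 0 0 0 0 0;0 0 0 0 0 0;0 0 0 0 0 0;0 0 0 0 0 0'
python3 - <<'E'
from h import *
an=np.radians(62.3); d=np.array([np.cos(an),np.sin(an),0]); y=np.array([-d[1],d[0],0])
c0=np.array([.4564,.3395,0]);c=np.sqrt(.5)
go(c0+.015*d+[0,0,.027],frame(y,-c*d-np.array([0,0,c])))
E
```

```text
t: 4.65
tcp_pos: [0.4565, 0.3394, 0.0123]
tool_rot: [-0.477, 0.792, -0.199, -0.326]
force: [1.7, 2.8, 3.3]
finger_gap: 0.601
gripper_force: 62.6
t: 5.15
tcp_pos: [0.4565, 0.3395, 0.0122]
tool_rot: [-0.477, 0.792, -0.199, -0.326]
force: [1.5, 2.6, 5.5]
finger_gap: 0.598
gripper_force: 62.7
now [0.4626 0.3511 0.0255] q [ 0.62  1.07  1.12 -0.33  1.67 -1.94] shift [-0.01  0.   -0.06] TCPshift0 [-0.    0.   -0.06]
turn [-0.001  0.002 -0.002] F [1.5 2.6 5.5] gap 0.598 gf 62.65989303588867 t 5.15
```

```bash
python3 -m crank '0.4 0 -0.4 0 0 0;0.7 0 -0.7 0 0 0;0.7 0 -0.7 0 0 0;0.7 0 -0.7 0 0 0;0 0 0 0 0 0' 
python3 -m crank '0 0 0 0 -0.09 0;0 0 0 0 -0.09 0;0 0 0 0 -0.09 0;0 0 0 0 -0.09 0;0 0 0 0 -0.09 0' >/dev/null
python3 -m crank '0 0 0 0 -0.09 0;0 0 0 0 -0.09 0;0 0 0 0 -0.09 0;0 0 0 0 -0.09 0;0 0 0 0 -0.09 0' 
python3 - <<'E'
from h import *
an=np.radians(62.3); d=np.array([np.cos(an),np.sin(an),0]); y=np.array([-d[1],d[0],0])
c=np.sqrt(.5)
go(np.array([.55,.069,.16]),frame(y,c*d-np.array([0,0,c])))
E
```

```text
t: 5.65
tcp_pos: [0.4576, 0.3401, 0.1574]
tool_rot: [-0.477, 0.793, -0.198, -0.322]
force: [1.1, 0.1, -0.9]
finger_gap: 0.604
gripper_force: 63.0
t: 6.65
tcp_pos: [0.4563, 0.3722, 0.1875]
tool_rot: [-0.478, 0.841, 0.127, 0.217]
force: [0.2, 0.2, -1.9]
finger_gap: 0.605
gripper_force: 63.2
now [0.4517 0.3643 0.2038] q [ 0.31  0.39  1.93  0.7   0.53 -2.85] shift [ 4.97 -5.89 -1.55] TCPshift0 [ 4.84 -5.87 -1.57]
turn [-0.017 -0.177 -0.029] F [ 0.2  0.2 -1.9] gap 0.605 gf 63.17626118659973 t 6.65
```

```bash
python3 -m crank '0 0 -0.3 0 0.08 0;0 0 -0.3 0 0.08 0;0 0 0 0 0.08 0;0 0 0 0 0.08 0;0 0 0 0 0 0.09'  >/dev/null
python3 -m crank '0 0 0 0 0 0.09;0 0 0 0 0 0.09;0 0 0 0 0 0.09;0 0 0 0 0 0.09;0 0 0 0 0 0.09' >/dev/null
python3 -m crank '0 0 0 0 0 0.09;0 0 0 0 0 0.09;0 0 0 0 0 0.09;0 0 0 0 0 0.09;0 0 0 0 0 0.09' 
python3 - <<'E'
from h import *
an=np.radians(-45); d=np.array([np.cos(an),np.sin(an),0]); y=np.array([-d[1],d[0],0])
go(np.array([.61,.10,.22]),frame(y,-np.array([0,0,1])))
E
```

```text
t: 8.15
tcp_pos: [0.4527, 0.37, 0.2072]
tool_rot: [0.251, 0.968, 0.027, 0.005]
force: [-0.5, 0.4, -1.5]
finger_gap: 0.602
gripper_force: 63.3
now [0.4522 0.3691 0.2259] q [ 0.47  0.46  1.58  0.04  1.06 -0.61] shift [-6.72 -3.96 -0.11] TCPshift0 [-6.72 -3.99 -0.11]
turn [ 0.035 -0.008  0.177] F [-0.5  0.4 -1.5] gap 0.602 gf 63.2946252822876 t 8.15
```

```bash
python3 -m crank '-0.8 -0.5 0 0 0 0;-0.85 -0.5 0 0 0 0;-0.85 -0.5 0 0 0 0;-0.85 -0.5 0 0 0 0;-0.85 -0.5 0 0 0 0'  >/dev/null
python3 -m crank '-0.85 -0.5 -0.2 0 0 0;-0.85 -0.5 -0.2 0 0 0;-0.82 -0.46 -0.2 0 0 0;0 0 0 0 0 0.09;0 0 0 0 0 0.088' 
python3 -m crank '0 0 0 0.02 -0.09 0;0 0 0 0.015 -0.09 0;0 0 0 0 -0.09 0;0 0 0 0 -0.09 0;0 0 0 0 -0.09 0' 
python3 - <<'E'
from h import *
an=np.radians(-45); d=np.array([np.cos(an),np.sin(an),0]); y=np.array([-d[1],d[0],0]);c=np.sqrt(.5)
go(np.array([.634,.069,.22]),frame(y,c*d-np.array([0,0,c])))
E
```

```text
t: 9.15
tcp_pos: [0.6126, 0.1, 0.2212]
tool_rot: [0.385, 0.923, 0.029, 0.0]
force: [0.3, 0.5, -1.0]
finger_gap: 0.604
gripper_force: 63.3
t: 9.65
tcp_pos: [0.6106, 0.101, 0.2212]
tool_rot: [0.364, 0.873, -0.126, 0.298]
force: [-0.4, -1.1, -2.6]
finger_gap: 0.603
gripper_force: 63.2
now [0.6026 0.1092 0.236 ] q [ 0.26  0.48  1.72 -0.86  0.78  0.06] shift [-0.76 -0.15  1.09] TCPshift0 [-0.81 -0.14  1.09]
turn [-0.004 -0.08  -0.001] F [-0.4 -1.1 -2.6] gap 0.603 gf 63.22404742240906 t 9.65
```

```bash
python3 -m crank '0 0 0 0 -0.08 0;0 0 0 0 0 0;0 0 0 0 0 0;0 0 0 0 0 0;0 0 0 0 0 0'
python3 - <<'E'
from h import *
s=telemetry.sense(); R0=R.from_quat(s["tool_rot"]).as_matrix(); g=np.array(s["tcp_pos"])-R0[:,2]*manip.grip_depth
an=np.radians(-45); d=np.array([np.cos(an),np.sin(an),0]); y=np.array([-d[1],d[0],0]);c=np.sqrt(.5)
go(np.array([.633,.066,.15]),frame(y,c*d-np.array([0,0,c])))
from scipy.optimize import least_squares
for n in("side","top","wrist"):
    a,W,_=snap(n)
    if n=="side": save("s2.png",a[120:280,150:400],sc=2)
    m=np.linalg.norm(W-g-[0,0,-.02],axis=-1)<.085
    P=W[m]-g; print(n,m.sum())
    if n=="side": np.savez("s2.npz",P=P,I=a[m]); 
    f=P[(a[m].min(1)>70)&(P[:,2]<0.02)]
    if len(f)<60: continue
    def res(p):
        ax=np.array([p[2],p[3],1]); ax/=np.linalg.norm(ax); q=f-[p[0],p[1],0]
        return np.linalg.norm(np.cross(q,ax),axis=1)-.027
    r=least_squares(res,[d[0]*0,0,0,0],loss="soft_l1",f_scale=.002); print(len(f),r.x.round(4),np.abs(r.fun).mean(),"z",np.percentile(f[:,2],[1,99]))
E
```

```text
t: 10.15
tcp_pos: [0.6135, 0.0993, 0.2237]
tool_rot: [0.358, 0.854, -0.146, 0.347]
force: [0.4, -0.2, -1.8]
finger_gap: 0.601
gripper_force: 63.2
now [0.6044 0.1086 0.2371] q [ 0.3   0.5   1.76 -1.06  0.79  0.27] shift [ 0.61 -0.23  2.44] TCPshift0 [ 0.61 -0.23  2.44]
turn [-0.005 -0.009 -0.004] F [ 0.4 -0.2 -1.8] gap 0.601 gf 63.21170926094055 t 10.15
side 295
201 [-0.0031  0.0013 -0.0034  0.0069] 0.0007956992671605131 z [-0.05759979  0.01948368]
top 403
60 [-0.0017  0.0003  0.0068  0.0539] 0.0019376780180270796 z [-0.0540029   0.01961751]
wrist 20255
11962 [-0.0016  0.0012  0.0129 -0.0043] 0.0009681229967442445 z [-0.05446934  0.01953119]
```

View pics/s2.png

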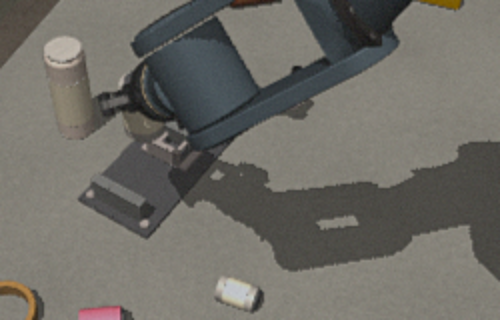

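Side view: the tin hangs upright in the gripper at about (140,115) of the crop, above the bay; the pose fit says it is vertical to 0.01 rad. Next: move over the bay and descend.

```bash
python3 -m crank '0.19 -0.07 0.83 -0.005 -0.009 -0.004;0.19 -0.07 0.83 0 0 0;0.19 -0.06 0.82 0 0 0;0 0 0 0 0 0;0 0 0 0 0 0' >/dev/null
python3 -m crank '0.33 0 0.33 0 0 0;0.33 0 0.33 0 0 0;0.33 0 0.33 0 0 0;0.33 0 0.33 0 0 0;0 0 0 0 0 0' 
python3 - <<'E'
from h import *
an=np.radians(-45); d=np.array([np.cos(an),np.sin(an),0]); y=np.array([-d[1],d[0],0]);c=np.sqrt(.5)
go(np.array([.6355,.065,.066]),frame(y,c*d-np.array([0,0,c])))
E
```

```text
t: 11.3
tcp_pos: [0.6505, 0.0646, 0.0683]
tool_rot: [0.355, 0.856, -0.151, 0.344]
force: [-0.2, -0.2, -2.1]
finger_gap: 0.605
gripper_force: 63.4
now [0.6415 0.074  0.0817] q [ 0.22  0.79  1.78 -1.43  0.65  0.67] shift [ 0.24 -0.26  0.32] TCPshift0 [ 0.23 -0.25  0.32]
turn [-0.009 -0.01   0.003] F [-0.2 -0.2 -2.1] gap 0.605 gf 63.44248294830322 t 11.3
```

```bash
python3 -m crank '-0.3 0 -0.3 0 0 0;0 0 0 0.055 0 0.055;0 0 0 0.055 0 0.055;0 0 0 0.055 0 0.055;0 0 0 0 0 0'
python3 - <<'E'
from h import *
an=np.radians(-65); d=np.array([np.cos(an),np.sin(an),0]); y=np.array([-d[1],d[0],0]);c=np.sqrt(.5)
go(np.array([.6355,.065,.076]),frame(y,c*d-np.array([0,0,c])))
E
```

```text
t: 11.8
tcp_pos: [0.6535, 0.0652, 0.0876]
tool_rot: [0.505, 0.776, -0.212, 0.314]
force: [-0.5, -0.2, -2.0]
finger_gap: 0.603
gripper_force: 63.6
now [0.6484 0.0772 0.1009] q [ 0.27  0.82  1.56 -1.02  0.95  0.55] shift [ 0.33 -0.41  0.55] TCPshift0 [ 0.33 -0.4   0.55]
turn [-0.016 -0.005 -0.006] F [-0.5 -0.2 -2. ] gap 0.603 gf 63.623621463775635 t 11.8
```

```bash
python3 -m crank '0 -0.41 0 -0.016 -0.005 -0.006;0.1 0 0.3 0 0 0;0.12 0 0.15 0 0 0;0.11 0 0.1 0 0 0;0 0 0 0 0 0'
python3 - <<'E'
from h import *
an=np.radians(-65); d=np.array([np.cos(an),np.sin(an),0]); y=np.array([-d[1],d[0],0]);c=np.sqrt(.5)
go(np.array([.635,.0645,.066]),frame(y,c*d-np.array([0,0,c])))
E
```

```text
t: 12.3
tcp_pos: [0.6374, 0.051, 0.0603]
tool_rot: [0.496, 0.78, -0.208, 0.32]
force: [-0.3, -0.3, -1.0]
finger_gap: 0.599
gripper_force: 63.7
now [0.632  0.063  0.0736] q [ 0.25  0.84  1.63 -1.12  0.88  0.66] shift [0.14 0.09 0.13] TCPshift0 [0.13 0.09 0.13]
turn [-0.004 -0.001  0.003] F [-0.3 -0.3 -1. ] gap 0.599 gf 63.73281955718994 t 12.3
```

```bash
python3 -m crank '0.06 0.07 0.06 0 0 0;0.04 0 0.04 0 0 0;0.03 0 0.03 0 0 0;0 0 0 0 0 0;0 0 0 0 0 0'
python3 - <<'E'
from h import *
an=np.radians(-65); d=np.array([np.cos(an),np.sin(an),0]); y=np.array([-d[1],d[0],0]);c=np.sqrt(.5)
go(np.array([.635,.0645,.066]),frame(y,c*d-np.array([0,0,c])))
s=telemetry.sense(); R0=R.from_quat(s["tool_rot"]).as_matrix(); g=np.array(s["tcp_pos"])-R0[:,2]*manip.grip_depth
from scipy.optimize import least_squares
for n in("side","wrist"):
    a,W,_=snap(n)
    if n=="wrist": save("w3.png",a)
    m=np.linalg.norm(W-g-[0,0,-.02],axis=-1)<.085
    f=W[m]-g; k=(a[m].min(1)>90)&(f[:,2]<0.02)&(f[:,2]>-.05); f=f[k]
    if len(f)<60: print(n,len(f)); continue
    def res(p):
        ax=np.array([p[2],p[3],1]); ax/=np.linalg.norm(ax); q=f-[p[0],p[1],0]
        return np.linalg.norm(np.cross(q,ax),axis=1)-.027
    r=least_squares(res,[0,0,0,0],loss="soft_l1",f_scale=.002); print(n,len(f),r.x.round(4),np.abs(r.fun).mean())
E
```

```text
t: 12.8
tcp_pos: [0.64, 0.0524, 0.0543]
tool_rot: [0.496, 0.78, -0.208, 0.321]
force: [0.4, 0.2, -1.7]
finger_gap: 0.602
gripper_force: 63.7
now [0.6345 0.0644 0.0675] q [ 0.25  0.86  1.63 -1.12  0.88  0.67] shift [0.03 0.01 0.03] TCPshift0 [0.03 0.01 0.03]
turn [-0.004 -0.001  0.002] F [ 0.4  0.2 -1.7] gap 0.602 gf 63.736817836761475 t 12.8
side 36
wrist 24955 [-0.0214 -0.0969 -1.1333 -6.8427] 0.008986413486769783
```

View pics/w3.png

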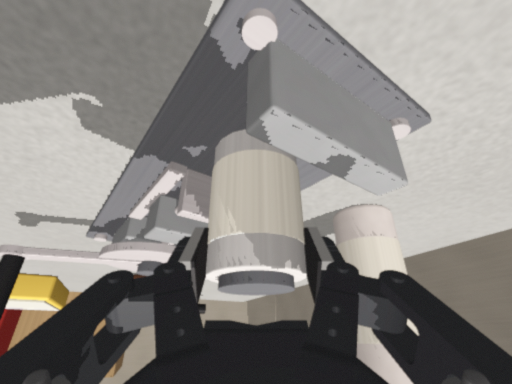

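The wrist view shows the tin (255,200) between the fence (325,120) and the pad (185,190), nearly down. I'll lower it to contact.

```bash
python3 -m crank '0.025 0 0.025 0 0 0;0 0 0 0 0 0;0.015 0 0.015 0 0 0;0 0 0 0 0 0;0 0 0 0 0 0'
python3 -m crank '0.015 0 0.015 0 0 0;0 0 0 0 0 0;0 0 0 0 0 0;0 0 0 0 0 0;0 0 0 0 0 0'
```

```text
t: 13.4
tcp_pos: [0.64, 0.0523, 0.0521]
tool_rot: [0.496, 0.78, -0.208, 0.321]
force: [0.4, -0.9, -0.6]
finger_gap: 0.602
gripper_force: 63.9
t: 13.9
tcp_pos: [0.6401, 0.0521, 0.0521]
tool_rot: [0.496, 0.779, -0.208, 0.321]
force: [-2.7, 0.2, 5.1]
finger_gap: 0.6
gripper_force: 64.1
```

Contact with the bed is felt, so I release and back out along the tool.

```bash
python3 -m crank '0 0 0 0 0 0;0 0 0 0 0 0;0 0 0 0 0 0;0 0 0 0 0 0;0 0 0 0 0 0' 0.45
python3 -m crank '0 0 -0.3 0 0 0;0 0 -0.5 0 0 0;0 0 -0.8 0 0 0;0 0 -0.8 0 0 0;0 0 -0.8 0 0 0'
python3 - <<'E'
from h import *
from scipy.optimize import least_squares
g=np.array([.634,.069,.05])
for n in("side","wrist"):
    a,W,_=snap(n)
    if n=="wrist": save("w4.png",a)
    m=np.linalg.norm(W[...,:2]-g[:2],axis=-1)<.06
    f=W[m]-g; k=(f[:,2]<.034)&(f[:,2]>.005)&(a[m].min(1)>60); f=f[k]
    def res(p):
        ax=np.array([p[2],p[3],1]); ax/=np.linalg.norm(ax); q=f-[p[0],p[1],0]
        return np.linalg.norm(np.cross(q,ax),axis=1)-.027
    r=least_squares(res,[0,0,0,0],loss="soft_l1",f_scale=.002); print(n,len(f),r.x.round(4),np.abs(r.fun).mean(),"top",np.nanpercentile(W[m][:,2],[95,98]))
    c=r.x[:2]; print("clamp offset",c@[.982,-.188],c@[.188,.982])
go(np.array([.47,-.145,.2]),frame(np.array([1.,0,0]),np.array([0,0,-1.])))
E
```

```text
t: 14.4
tcp_pos: [0.64, 0.0523, 0.0509]
tool_rot: [0.496, 0.78, -0.208, 0.32]
force: [0.2, 0.1, -0.6]
finger_gap: 0.721
gripper_force: 0.0
t: 14.9
tcp_pos: [0.6017, 0.1358, 0.143]
tool_rot: [0.496, 0.78, -0.208, 0.32]
force: [-0.0, 1.4, -0.7]
finger_gap: 0.724
gripper_force: 0.0
side 3 [-0.0026 -0.0053  0.0383  0.0098] 1.8462958380321046e-07 top [0.09315205 0.09462929]
clamp offset -0.0015280255505087418 -0.005676709157208432
wrist 1363 [-0.0013 -0.0024  0.0121 -0.0312] 0.00039880060987570115 top [0.09444247 0.09473584]
clamp offset -0.0008643603483988423 -0.0025927263029004097
now [0.5978 0.1503 0.1588] q [ 0.41  0.72  1.58 -0.94  1.06  0.55] shift [-4.5  -6.03  3.03] TCPshift0 [-4.17 -6.03  2.89]
turn [0.11  0.491 0.265] F [ 1.3 -0.8  0.2] gap 0.727 gf 0.0 t 15.0
```

View pics/w4.png

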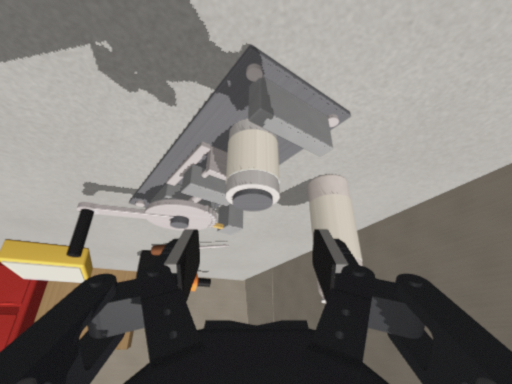

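The tin stands alone at (252,165), upright with its lid on top (0.094 m), about 3 mm from the bay's middle. Next is the lever: rise and turn the tool down.

```bash
python3 -m crank '-0.5 0 -0.5 0 0 0;-0.7 0 -0.7 0 0 0;-0.7 0 -0.7 0 0 0;0 0 0 0 0 0;0 0 0 0 0 0' 1 >/dev/null
python3 - <<'E'
from h import *
an=np.radians(77)
go(np.array([.466,-.145,.21]),frame(np.array([np.cos(an),np.sin(an),0]),np.array([0,0,-1.])))
E
```

```text
now [0.5976 0.1465 0.263 ] q [ 0.4   0.57  1.52 -0.86  1.2   0.36] shift [-2.75 -6.04  4.65] TCPshift0 [-2.42 -6.04  4.51]
turn [-0.229  0.462 -0.547] F [-0.4  1.1 -0.2] gap 0.998 gf 0.0 t 15.5
```

```bash
python3 -m crank '0 0 0 -0.0254 0.0513 -0.0608;0 0 0 -0.0254 0.0513 -0.0608;0 0 0 -0.0254 0.0513 -0.0608;0 0 0 -0.0254 0.0513 -0.0608;0 0 0 -0.0254 0.0513 -0.0608' >/dev/null
python3 -m crank '0 0 0 -0.0254 0.0513 -0.0608;0 0 0 -0.0254 0.0513 -0.0608;0 0 0 -0.0254 0.0513 -0.0608;0 0 0 -0.0254 0.0513 -0.0608;0 0 0 0 0 0' >/dev/null
python3 - <<'E'
from h import *
an=np.radians(77)
go(np.array([.466,-.145,.21]),frame(np.array([np.cos(an),np.sin(an),0]),np.array([0,0,-1.])))
E
```

```text
now [0.6041 0.1323 0.2654] q [ 0.04  0.48  1.4  -0.    1.26 -1.3 ] shift [ 1.77 -7.53  1.42] TCPshift0 [ 1.76 -7.53  1.42]
turn [-0.002 -0.003 -0.003] F [-0.9  0.4  0.2] gap 0.999 gf 0.0 t 16.5
```

```bash
python3 -m crank '0.22 -0.94 0 0 0 0;0.22 -0.94 0 0 0 0;0.22 -0.94 0 0 0 0;0.22 -0.94 0.2 0 0 0;0.22 -0.94 0.3 0 0 0' >/dev/null
python3 -m crank '0.22 -0.94 0.3 0 0 0;0.22 -0.94 0.3 0 0 0;0.22 -0.94 0.3 0 0 0;0 0 0 0 0 0;0 0 0 0 0 0' >/dev/null
python3 - <<'E'
from h import *
an=np.radians(77)
for n in("wrist","side","top"):
    a,W,_=snap(n)
    for lo,hi in((.1,.125),(.06,.1)):
        m=(W[...,2]>lo)&(W[...,2]<hi)&(np.linalg.norm(W[...,:2]-[.466,-.145],axis=-1)<.035)&(a.max(2)<90)
        P=W[m]
        if len(P)>5: print(n,lo,len(P),"med",np.median(P,0).round(4),"min",P.min(0).round(4),"max",P.max(0).round(4))
    if n=="wrist": save("w5.png",a)
go(np.array([.466,-.145,.089]),frame(np.array([np.cos(an),np.sin(an),0]),np.array([0,0,-1.])))
E
```

```text
wrist 0.1 325 med [ 0.4651 -0.1468  0.1141] min [ 0.4582 -0.1552  0.1004] max [ 0.4753 -0.1383  0.116 ]
wrist 0.06 144 med [ 0.4597 -0.1447  0.0826] min [ 0.4584 -0.1551  0.0602] max [ 0.4684 -0.1385  0.0997]
side 0.1 30 med [ 0.465  -0.1427  0.1107] min [ 0.4579 -0.1547  0.1001] max [ 0.4742 -0.137   0.1144]
side 0.06 51 med [ 0.4641 -0.1397  0.0811] min [ 0.4567 -0.1464  0.0613] max [ 0.4741 -0.1366  0.0998]
now [ 0.467  -0.1414  0.2126] q [-0.52  0.37  1.79 -0.    0.99 -1.87] shift [ 0.   -0.09  3.09] TCPshift0 [ 0.   -0.09  3.09]
turn [-0.001 -0.001  0.001] F [ 0.8 -0.3  0.4] gap 1.002 gf 0.0 t 17.65
```

View pics/w5.png

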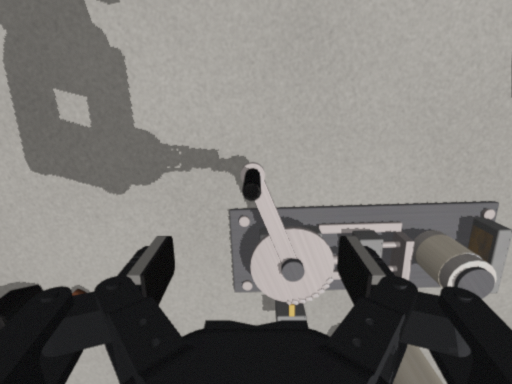

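Wrist view: the handle post at (252,183), arm end (255,170), hub (292,268), tin (455,265) in the bay. Descend on the handle and close.

```bash
python3 -m crank '0 -0.13 0.5 0 0 0;0 0 0.5 0 0 0;0 0 0.5 0 0 0;0 0 0.5 0 0 0;0 0 0.5 0 0 0' >/dev/null
python3 -m crank '0 0 0.4 0 0 0;0 0 0.19 0 0 0;0 0 0 0 0 0;0 0 0 0 0 0;0 0 0 0 0 0'
python3 -m crank '0 0 0 0 0 0;0 0 0 0 0 0;0 0 0 0 0 0;0 0 0 0 0 0;0 0 0 0 0 0' -1 50
python3 -m crank '0 0 0 0 0 0;0 0 0 0 0 0;0 0 0 0 0 0;0 0 0 0 0 0;0 0 0 0 0 0'
cat >> h.py <<'E'
H=np.array([.5964,-.1274])
def lev(H=H):
    s=telemetry.sense(); p=np.array(s["tcp_pos"])[:2]; v=p-H; az=np.arctan2(v[1],v[0])%(2*np.pi)
    t=np.array([np.sin(az),-np.cos(az)]); f=np.array(s["force"])
    print("t",s["t"],"p",p.round(4),"r",np.linalg.norm(v).round(4),"az",round(az,4),"Ft %.1f Fr %.1f Fz %.1f"%(f[:2]@t,f[:2]@v/np.linalg.norm(v),f[2]),"gap",round(float(s["finger_gap"]),3),"gf",s["gripper_force"])
E
python3 -c "
from h import *
lev()"
```

```text
t: 18.65
tcp_pos: [0.4662, -0.1481, 0.0712]
tool_rot: [0.113, 0.994, -0.001, 0.0]
force: [-0.2, 0.3, 0.1]
finger_gap: 1.003
gripper_force: 0.0
t: 19.15
tcp_pos: [0.4656, -0.1471, 0.0706]
tool_rot: [0.114, 0.993, -0.0, -0.001]
force: [1.7, 4.7, 6.0]
finger_gap: 0.19
gripper_force: 48.6
t: 19.65
tcp_pos: [0.4656, -0.1471, 0.0707]
tool_rot: [0.114, 0.994, -0.0, -0.0]
force: [1.3, 5.9, 4.7]
finger_gap: 0.188
gripper_force: 48.7
t 19.65 p [ 0.4656 -0.1471] r 0.1323 az 3.2912 Ft 5.6 Fr -2.1 Fz 4.7 gap 0.188 gf 48.68436098098755
```

```bash
python3 - <<'E'
from h import *
s=telemetry.sense();p=np.array(s["tcp_pos"])[:2];R0=R.from_quat(s["tool_rot"]).as_matrix()
a0=3.291
def P(d): return .13*np.array([np.cos(a0-d),np.sin(a0-d),0])
for d in np.arange(0,.72,.03): print(round(d+.03,2),(R0.T@(P(d+.03)-P(d))/.04).round(3)[:2], "pos",(p+(P(d+.03)-P(0))[:2]).round(4))
E
```

```text
0.03 [0.035 0.091] pos [ 0.4651 -0.1433]
0.06 [0.032 0.092] pos [ 0.4647 -0.1394]
0.09 [0.029 0.093] pos [ 0.4644 -0.1355]
0.12 [0.026 0.094] pos [ 0.4642 -0.1316]
0.15 [0.023 0.095] pos [ 0.4641 -0.1277]
0.18 [0.021 0.095] pos [ 0.4642 -0.1238]
0.21 [0.018 0.096] pos [ 0.4644 -0.1199]
0.24 [0.015 0.096] pos [ 0.4647 -0.116 ]
0.27 [0.012 0.097] pos [ 0.4651 -0.1121]
0.3 [0.009 0.097] pos [ 0.4656 -0.1083]
0.33 [0.006 0.097] pos [ 0.4663 -0.1044]
0.36 [0.003 0.097] pos [ 0.467  -0.1006]
0.39 [0.    0.097] pos [ 0.4679 -0.0968]
0.42 [-0.003  0.097] pos [ 0.4689 -0.093 ]
0.45 [-0.006  0.097] pos [ 0.47   -0.0893]
0.48 [-0.009  0.097] pos [ 0.4712 -0.0856]
0.51 [-0.011  0.097] pos [ 0.4725 -0.0819]
0.54 [-0.014  0.096] pos [ 0.4739 -0.0783]
0.57 [-0.017  0.096] pos [ 0.4755 -0.0747]
0.6 [-0.02   0.095] pos [ 0.4771 -0.0712]
0.63 [-0.023  0.095] pos [ 0.4789 -0.0677]
0.66 [-0.026  0.094] pos [ 0.4807 -0.0642]
0.69 [-0.029  0.093] pos [ 0.4827 -0.0609]
0.72 [-0.031  0.092] pos [ 0.4847 -0.0576]
```

```bash
f(){ grep -E 'tcp_pos|^force' | tr '\n' ' '; echo; }
Z='0 0 0 0 0 0'
python3 -m crank '0.035 0.116 0 0 0 0;0 0 0 0 0 0;0 0 0 0 0 0;0 0 0 0 0 0;0 0 0 0 0 0' | f
python3 -m crank '0.032 0.092 0 0 0 0;0 0 0 0 0 0;0 0 0 0 0 0;0 0 0 0 0 0;0 0 0 0 0 0' | f
python3 -m crank '0.029 0.093 0 0 0 0;0 0 0 0 0 0;0 0 0 0 0 0;0 0 0 0 0 0;0 0 0 0 0 0' | f
python3 -m crank '0.026 0.094 0 0 0 0;0 0 0 0 0 0;0 0 0 0 0 0;0 0 0 0 0 0;0 0 0 0 0 0' | f
python3 -m crank '0.023 0.095 0 0 0 0;0 0 0 0 0 0;0 0 0 0 0 0;0 0 0 0 0 0;0 0 0 0 0 0' | f
python3 -m crank '0.021 0.095 0 0 0 0;0 0 0 0 0 0;0 0 0 0 0 0;0 0 0 0 0 0;0 0 0 0 0 0' | f
python3 -c "
from h import *
lev()"
```

```text
tcp_pos: [0.4657, -0.1455, 0.0708] force: [-2.5, -5.6, 4.2] 
tcp_pos: [0.4651, -0.1417, 0.0708] force: [-3.3, -7.0, 3.9] 
tcp_pos: [0.4647, -0.1378, 0.0708] force: [-2.9, -6.4, 3.5] 
tcp_pos: [0.4644, -0.1338, 0.0708] force: [-2.8, -6.3, 4.8] 
tcp_pos: [0.4641, -0.1285, 0.0707] force: [-2.9, -3.3, 5.7] 
tcp_pos: [0.4641, -0.1246, 0.0707] force: [-2.0, -3.9, 4.7] 
t 22.65 p [ 0.4641 -0.1246] r 0.1323 az 3.1204 Ft -4.0 Fr 1.9 Fz 4.7 gap 0.19 gf 49.05195772647858
```

First click felt (push fell from 6.3 to 3.3 N near δ≈0.13). Continue to the second and third.

```bash
f(){ grep -E 'tcp_pos|^force' | tr '\n' ' '; echo; }
python3 -m crank '0.018 0.096 0 0 0 0;0 0 0 0 0 0;0 0 0 0 0 0;0 0 0 0 0 0;0 0 0 0 0 0' | f
python3 -m crank '0.015 0.096 0 0 0 0;0 0 0 0 0 0;0 0 0 0 0 0;0 0 0 0 0 0;0 0 0 0 0 0' | f
python3 -m crank '0.012 0.097 0 0 0 0;0 0 0 0 0 0;0 0 0 0 0 0;0 0 0 0 0 0;0 0 0 0 0 0' | f
python3 -m crank '0.009 0.097 0 0 0 0;0 0 0 0 0 0;0 0 0 0 0 0;0 0 0 0 0 0;0 0 0 0 0 0' | f
python3 -m crank '0.006 0.097 0 0 0 0;0 0 0 0 0 0;0 0 0 0 0 0;0 0 0 0 0 0;0 0 0 0 0 0' | f
python3 -m crank '0.003 0.097 0 0 0 0;0 0 0 0 0 0;0 0 0 0 0 0;0 0 0 0 0 0;0 0 0 0 0 0' | f
python3 -c "
from h import *
lev()"; echo
python3 -m crank '0 0.097 0 0 0 0;0 0 0 0 0 0;0 0 0 0 0 0;0 0 0 0 0 0;0 0 0 0 0 0' | f
python3 -m crank '-0.003 0.097 0 0 0 0;0 0 0 0 0 0;0 0 0 0 0 0;0 0 0 0 0 0;0 0 0 0 0 0' | f
python3 -m crank '-0.006 0.097 0 0 0 0;0 0 0 0 0 0;0 0 0 0 0 0;0 0 0 0 0 0;0 0 0 0 0 0' | f
python3 -m crank '-0.009 0.097 0 0 0 0;0 0 0 0 0 0;0 0 0 0 0 0;0 0 0 0 0 0;0 0 0 0 0 0' | f
python3 -m crank '-0.011 0.097 0 0 0 0;0 0 0 0 0 0;0 0 0 0 0 0;0 0 0 0 0 0;0 0 0 0 0 0' | f
python3 -c "
from h import *
lev()"
```

```text
tcp_pos: [0.4642, -0.1213, 0.0707] force: [-3.0, -6.2, 5.9] 
tcp_pos: [0.4644, -0.1175, 0.0707] force: [-4.3, -6.6, 5.2] 
tcp_pos: [0.4647, -0.1136, 0.0707] force: [-4.5, -6.9, 5.7] 
tcp_pos: [0.4651, -0.1096, 0.0707] force: [-4.8, -5.5, 6.2] 
tcp_pos: [0.4657, -0.105, 0.0706] force: [-3.1, -2.7, 7.2] 
tcp_pos: [0.4664, -0.1012, 0.0707] force: [-3.8, -3.5, 7.3] 
t 25.65 p [ 0.4664 -0.1012] r 0.1326 az 2.9431 Ft -4.2 Fr 3.1 Fz 7.3 gap 0.189 gf 49.18716073036194

tcp_pos: [0.4671, -0.098, 0.0707] force: [-5.3, -6.1, 6.4] 
tcp_pos: [0.4679, -0.0942, 0.0707] force: [-5.0, -6.6, 7.2] 
tcp_pos: [0.4689, -0.0905, 0.0706] force: [-5.0, -5.7, 6.9] 
tcp_pos: [0.4701, -0.0866, 0.0706] force: [-4.6, -4.8, 7.4] 
tcp_pos: [0.4715, -0.0822, 0.0706] force: [-3.0, -3.8, 7.7] 
t 28.15 p [ 0.4715 -0.0822] r 0.1328 az 2.7945 Ft -4.5 Fr 1.5 Fz 7.7 gap 0.188 gf 49.21814203262329
```

Clicks two and three felt (at about 0.31 and 0.49 rad). Next up to the fourth crest only.

```bash
f(){ grep -E 'tcp_pos|^force' | tr '\n' ' '; echo; }
python3 -m crank '-0.014 0.096 0 0 0 0;0 0 0 0 0 0;0 0 0 0 0 0;0 0 0 0 0 0;0 0 0 0 0 0' | f
python3 -m crank '-0.017 0.096 0 0 0 0;0 0 0 0 0 0;0 0 0 0 0 0;0 0 0 0 0 0;0 0 0 0 0 0' | f
python3 -m crank '-0.020 0.095 0 0 0 0;0 0 0 0 0 0;0 0 0 0 0 0;0 0 0 0 0 0;0 0 0 0 0 0' | f
python3 -m crank '-0.023 0.095 0 0 0 0;0 0 0 0 0 0;0 0 0 0 0 0;0 0 0 0 0 0;0 0 0 0 0 0' | f
python3 -m crank '-0.026 0.094 0 0 0 0;0 0 0 0 0 0;0 0 0 0 0 0;0 0 0 0 0 0;0 0 0 0 0 0' | f
python3 -m crank '-0.029 0.093 0 0 0 0;0 0 0 0 0 0;0 0 0 0 0 0;0 0 0 0 0 0;0 0 0 0 0 0' | f
python3 -c "
from h import *
lev(); p=telemetry.sense()['tcp_pos'][:2]; print(2*np.arcsin(np.linalg.norm(p-np.array([.4656,-.1471]))/.26))"
```

```text
tcp_pos: [0.4728, -0.0788, 0.0706] force: [-3.7, -2.3, 7.5] 
tcp_pos: [0.474, -0.0757, 0.0706] force: [-6.2, -4.9, 8.7] 
tcp_pos: [0.4755, -0.0721, 0.0706] force: [-4.7, -5.4, 8.6] 
tcp_pos: [0.4772, -0.0686, 0.0706] force: [-5.2, -5.6, 8.2] 
tcp_pos: [0.4791, -0.065, 0.0706] force: [-5.0, -4.1, 8.1] 
tcp_pos: [0.4813, -0.061, 0.0706] force: [-3.6, -2.5, 8.1] 
t 31.15 p [ 0.4813 -0.061 ] r 0.1329 az 2.6187 Ft -4.0 Fr 1.9 Fz 8.1 gap 0.192 gf 49.35274422168732
0.6864053485105088
```

Fourth click felt at about 0.67 rad. I settle into the notch with one more small step, then check the tin.

```bash
python3 -m crank '-0.025 0.077 0 0 0 0;0 0 0 0 0 0;0 0 0 0 0 0;0 0 0 0 0 0;0 0 0 0 0 0' 
python3 -m crank '0 0 0 0 0 0;0 0 0 0 0 0;0 0 0 0 0 0;0 0 0 0 0 0;0 0 0 0 0 0' >/dev/null
python3 - <<'E'
from h import *
lev(); p=telemetry.sense()['tcp_pos'][:2]; print(2*np.arcsin(np.linalg.norm(p-np.array([.4656,-.1471]))/.26))
a,W,_=snap("top"); b,Wb,_=snap("side")
for n,X in(("top",W),("side",Wb)):
    m=(X[...,2]>.078)&(X[...,2]<.1)&(np.linalg.norm(X[...,:2]-[.638,.09],axis=-1)<.06); c=np.median(X[m],0); v=c[:2]-[.634,.069]
    print(n,m.sum(),c,"clamp",v@[.982,-.188],v@[.188,.982])
save("end.png",np.hstack([a[110:230,190:340],b[100:220,150:300]]),sc=2.5)
E
```

```text
t: 31.65
tcp_pos: [0.4829, -0.0583, 0.0706]
tool_rot: [0.113, 0.994, -0.001, -0.002]
force: [-5.1, -3.4, 8.8]
finger_gap: 0.194
gripper_force: 49.4
t 32.15 p [ 0.4829 -0.0583] r 0.1329 az 2.5952 Ft -4.4 Fr 1.9 Fz 8.7 gap 0.188 gf 49.401682019233704
0.7103527492660695
top 186 [0.63596549 0.0879249  0.09181237] clamp -0.001627770487812406 0.018953766735212867
side 234 [0.63261728 0.09694828 0.08960917] clamp -0.006612106314422765 0.027185257471046092
```

View pics/end.png

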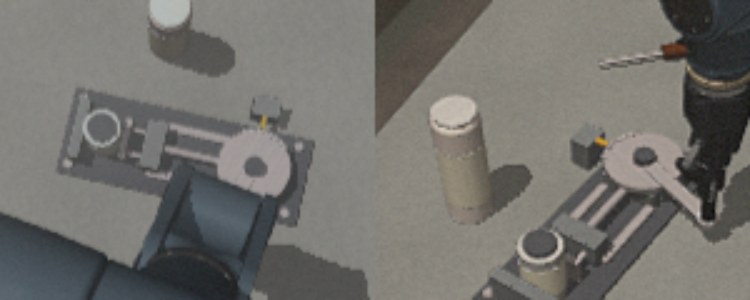

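The tin (102,128) stands upright against the fence with the pad on it. The lever is held at about 0.71 rad, in the fourth notch. I'm handing in.

```bash
python3 -c "
from station import manip
print(manip.sign_off())"
```

```text
the job is handed in; nothing more can be done
None
```

The tin stands upright, lid up, in the bay against the fence, and the gripper is holding the lever at the fourth click (about 0.71 rad, four clicks felt); the job is handed in, but sign-off returned no verdict.

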